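# Open the pressure curing pot

### The job

The curing pot has cooled and is vented: open it. Back off the wing nut until its flange stands well clear above the lip of the lid's ear, turning and regripping so that the hand never presses on the pressure gauge or the air nipple beside it; then turn the lid anticlockwise on its seat until its bayonet lugs are free, lift it off level and lower it on to a clear place on the bench, right way up and well away from the pot, before letting go. Leave the other things on the bench where they are.

Things in the scene. Friction and masses are not known exactly. Their poses are not given: they have to be found in the camera images.
- pot: pressure curing pot, fixed to the bench: round aluminium pot, 110 mm across its wall and 88 mm high, grey foot 132 mm across. Origin at the centre of its underside, z up; its +x points at the upright stud of the wing nut, whose axis stands at x = 94, y = 0 mm. Two wire carrying handles reach to y = +-83 mm, 50 mm up. The bench on the robot's right of it is clear. The bench on the robot's right of it is clear.
- lid: aluminium bayonet lid, about 0.55 kg, 132 mm across. Origin at the centre of its skirt's lower edge, z up, x towards its ear; on the pot its origin is 66 mm above the pot's, axes parallel. Flat top 26 mm, handle top 66 mm above the origin. Three lugs hold it under the pot's; free to lift when turned 33 to 52 degrees anticlockwise from above, then it stops. On the bench it stands on its skirt.
- lid_ear (a point): on the flat ear of the lid, at x = 94 mm, level with the lid's top, where the stud passes. The ear is 37 mm wide and reaches out to x = 111 mm; its slot for the stud is open on the clockwise side, and at that end a lip 5 mm high catches the nut's flange, so that the lid cannot turn until the nut is backed off. Axes are the lid's.
- lid_handle (a point): centre of the lid's black bar handle: a bar 74 mm long (along the lid's x), 16 mm wide and 14 mm high, 59 mm above the lid's origin, on its axis; 26 mm are free under the bar and on both long sides the lid is bare. x, y, z are the lid's axes.
- wing_nut (a joint): turn of the wing nut, rad: 0 fully tight, growing anticlockwise from above (loosening), up to 5.2, where the captive nut stops. Coarse quick-acting thread: it rises 10 mm per turn (1.6 mm per rad); its flange is well clear of the lip above 3.6 rad (a little over half a turn from tight). At 0 its wings lie along the pot's x. It takes about 0.1 N m and stays where it is left.
- nut_grip (a point): on the wing nut's axis, at mid height of its wings, 28 mm above the underside of its flange, 26 mm across and 6 mm thick (120 mm above the bench when tight). x runs along the wings, z up. The wings are 9 mm thick (across y), 54 mm from tip to tip, flat from 13 to 36 mm above the flange's underside; below 12 mm is the wider boss. Pinch both flat faces on the axis from above.
- gauge: pressure gauge on the lid, a 30 mm drum with its dial facing up, top 56 mm above the lid's origin. Origin on its axis, on the lid's flat top, at x = 49, y = 16.5 mm of the lid; its edge is about 33 mm from the nut's axis. Not to be pressed by the hand.
- air_nipple: brass and steel air nipple on the lid, 18 mm across and 30 mm high. Origin on its axis, on the lid's flat top, at x = 52, y = -16.5 mm of the lid. Not to be pressed by the hand.
- articulator: dental articulator with casts, 114 x 83 x 86 mm, bystander. Origin at the centre of its underside, z up.
- monomer_bottle: white bottle, 33 mm across, 82 mm high, bystander. Origin at the centre of its underside.
- mix_cup: brown mixing cup, 53 mm across, 44 mm high, bystander. Origin at the centre of its underside.
- nail_brush: purple brush, 30 x 85 x 55 mm, bystander. Origin at the centre of its underside.

How it is judged:
By the outcome, as a careful person would: the job done as asked, in the order asked, and still so for the second after the job is handed in, with the robot touching nothing.
It also fails if it takes over 72 s, if anything falls off the work surface, if the arm or the gripper's body presses on something with over 40 N, if the wrist force passes 120 N, or if a joint passes its speed limit or range.

### The arm

A 6-joint arm with a two-finger parallel gripper is mounted at the origin on a cart in front of the work surface, level with it; the furniture and walls round the work are solid. World frame = base frame: x ahead of the robot, y to its left, z up, the work surface at z = 0. Lengths are in m, angles in degrees, forces in N, time in s.
With the tool pointing down it reaches from about 0.375 to 0.9 m from the base axis. Payload 3.1 kg.
Tool frame: the origin (TCP) lies at the very end of the fingers, on their centre line; the grasp point (between the pads) lies 19 mm behind it; z points along the fingers, y is the line along which they close (so a half turn about z gives the same grasp; the last joint's range is limited). The gripper opens to 87 mm and grips with 3 to 60 N. Pads are 19 mm wide; open, the fingers measure 117 mm over their backs; the gripper's body (75 mm by 190 mm) begins 51 mm behind the grasp point.
Start: joints at [-86.488, 30.224, 82.088, -0, 67.689, -10.227], TCP at [0.148, -0.607, 0.223] pointing down, gripper open.
Joint ranges: [-176.69, 176.69], [-43.24, 126.21], [12.49, 139.97], [-82, 262], [0, 151.66], [-163.58, 163.58]. Speed limits (degrees/s): [159.86, 159.86, 180, 180, 180, 180].

### API

Orientations are given as a 3x3 rotation matrix whose columns are the frame's x, y, z axes.
In Python, from rig import bot gives the robot as it stands.
- The arm moves only by the tool move_arm, never from a script. Its argument "increments" is a list of rows, each an object with "xyz": the shift along the tool's x, y, z in mm, a list of three; "roll": the turn about the tool's z in rad; "grip": the opening in per cent of the stroke, from 0 (shut) to 100 (fully open). A call has 1 to 5 rows; each row shifts and turns the commanded pose from where the row before left it, along the tool's axes as they then stand; what a row does not reach is not made up. A row lasts 1/12 s, in which the tool goes at most 41.7 mm and 7.16 degrees, less where a joint would pass 70% of its speed; a pose out of reach is approached as far as the arm can. A call is refused whole if a number of a shift passes 41.7 or a number of a turn 0.125, either way. A call with a gripper value outside its range is refused whole. The fingers move at their own pace and stop on an object; the grip force is fixed at half the most. Time passes only in rows, so rows that do not move let the fingers close. It gives the time, the measured TCP pose, the force, the opening and the grip force at its end, in the units of the state.
- bot.read_state(): the state, without advancing time (a new reading comes with each control period).
- bot.capture(name): name is "scene" or "top" or "wrist"; returns (picture, depth): 384x512x3 uint8, red, green, blue; 384x512 float32, m along the optical axis (not along the pixel's ray), 0 where there is no reading.
- bot.camera_model(name): a dict with "intrinsics" (3x3 intrinsics, pixels), "rvec" (rotation vector, rad) and "tvec" (3), from world to camera coordinates, as OpenCV has them; the wrist camera has in their place "tool_from_camera" (4x4, takes a point from camera to tool coordinates, whose origin is the TCP and whose axes are the flange's). Camera axes: x right, y down, z forward; pixel columns grow to the right and rows downward; lengths in m; the calibration is good to about 2 mm. The wrist camera is an equidistant fisheye: a pixel r from the principal point sees the ray r / f radians off the axis. A picture is of the moment at which its call begins: read the wrist's pose just before it. camera_model takes no time and is no camera call.
- bot.hand_in(): hands the job in; it is judged then, once.
Trained networks look in the newest picture that a camera, given by its name, has taken for a name from the list of things; names that differ only in an ending like _2 or _b are one class to them, and where a whole thing is asked for, a point or a joint stands for the part that bears it (a point fixed in the world has none). Each returns a list of dicts, best first, with "conf" (0 to 1); they miss things now and then, are a little off and sometimes report something else, mostly with a low value. They report only what shows in the picture. A call takes as long as a camera call.
- bot.spot_in(label, camera): "at" ([x, y, z] in m, in the coordinates of the camera as it stood for that picture, good to about 4 mm: the middle of the surface that is visible of it).
- bot.trace(label, camera): "mask" (384x512 bool, what is visible of it).
The state is a dict: "time_s": time; "joint_positions": joint angles; "qvel": joint speeds; "tau": joint torques, N m; "position": TCP position; "tcp_rot": TCP orientation; "force": force on the tool from outside, world axes, zero at the start; "moment": the same for the moment, N m; "opening": opening from 0.0 (shut) to 1.0 (fully open); "grasp_force": force on a finger pad.
Only numpy, scipy, OpenCV 4.12 (cv2) and the standard library are available. Lean on these libraries where they do the work, as an engineer would, in place of code of your own. Each camera call takes 0.05 s, during which the arm holds its last target. There are 200 camera calls.

## Working session

There is one attempt and no reset: what is moved stays moved. The work goes in short steps, Python scripts to look and compute and a tool call to move; the robot and the scene stay as the last step left them, time stands still between calls to the robot, and variables do not carry over. Pictures are saved under pics/ and viewed, at most 10 in all, crops included, and the job is handed in when it is done.

Besides the shell and the picture viewer there is one more tool, called after "Request:" as name(argument=value, ...) on one line, values as JSON. move_arm: Moves the arm, as the interface text tells. Its arguments: {"type":"object","properties":{"increments":{"type":"array"}},"required":["increments"]}

```bash
mkdir -p pics; cat > h.py <<'E'
import numpy as np,cv2
from rig import bot
def cam2w(name,p,st=None):
    m=bot.camera_model(name); p=np.asarray(p,float)
    if name=='wrist':
        T=np.array(m['tool_from_camera']); st=st or bot.read_state()
        q=T[:3,:3]@p+T[:3,3]; return np.array(st['tcp_rot'])@q+np.array(st['position'])
    R=cv2.Rodrigues(np.array(m['rvec'],float))[0]; return R.T@(p-np.array(m['tvec']).ravel())
def cloud(name,d,mask):
    K=np.array(bot.camera_model(name)['intrinsics']); v,u=np.nonzero(mask&(d>0)); z=d[v,u]
    P=np.c_[(u-K[0,2])/K[0,0]*z,(v-K[1,2])/K[1,1]*z,z]
    m=bot.camera_model(name);R=cv2.Rodrigues(np.array(m['rvec'],float))[0]
    return (P-np.array(m['tvec']).ravel())@R
E
python3 - <<'E'
from h import *
st=bot.read_state();print(st['time_s'],st['position'],np.round(st['tcp_rot'],3).tolist(),st['opening'])
for c in ['top','scene']:
    im,d=bot.capture(c); cv2.imwrite(f'pics/{c}0.png',cv2.cvtColor(im,cv2.COLOR_RGB2BGR)); np.save(c+'d.npy',d)
    for l in ['pot','lid','lid_ear','lid_handle','wing_nut','nut_grip','gauge','air_nipple','articulator','monomer_bottle','mix_cup','nail_brush']:
        r=bot.spot_in(l,c)
        print(c,l,[(round(x['conf'],2),np.round(cam2w(c,x['at']),3).tolist()) for x in r[:2]])
print(bot.read_state()['time_s'])
E
```

```text
0.0 [ 0.14838185 -0.60635871  0.22154946] [[0.971, 0.237, -0.0], [0.237, -0.971, 0.002], [0.0, -0.002, -1.0]] 1.002418394344007
top pot [(0.57, [0.431, 0.156, 0.055])]
top lid [(0.69, [0.46, 0.189, 0.093])]
top lid_ear [(0.72, [0.457, 0.187, 0.095])]
top lid_handle [(0.85, [0.461, 0.185, 0.088])]
top wing_nut []
top nut_grip [(0.66, [0.436, 0.105, 0.119])]
top gauge [(0.42, [0.465, 0.141, 0.12]), (0.33, [0.434, 0.105, 0.118])]
top air_nipple []
top articulator [(0.8, [0.683, -0.182, 0.065]), (0.58, [0.431, 0.155, 0.056])]
top monomer_bottle [(0.54, [0.381, 0.378, 0.051])]
top mix_cup [(0.6, [0.344, 0.271, 0.035]), (0.23, [0.383, 0.377, 0.051])]
top nail_brush [(0.64, [0.384, -0.026, 0.024])]
scene pot [(0.71, [0.434, 0.23, 0.032])]
scene lid []
scene lid_ear [(0.79, [0.457, 0.203, 0.096]), (0.5, [0.433, 0.227, 0.034])]
scene lid_handle [(0.73, [0.456, 0.207, 0.096])]
scene wing_nut [(0.6, [0.428, 0.102, 0.118])]
scene nut_grip []
scene gauge [(0.65, [0.384, -0.025, 0.024]), (0.39, [0.433, 0.105, 0.117])]
scene air_nipple []
scene articulator [(0.97, [0.674, -0.179, 0.054]), (0.16, [0.454, 0.205, 0.094])]
scene monomer_bottle [(0.49, [0.374, 0.389, 0.042])]
scene mix_cup [(0.82, [0.352, 0.261, 0.03]), (0.55, [0.43, 0.104, 0.121])]
scene nail_brush [(0.67, [0.455, 0.207, 0.096]), (0.58, [0.38, -0.023, 0.02])]
1.3
```

View pics/top0.png

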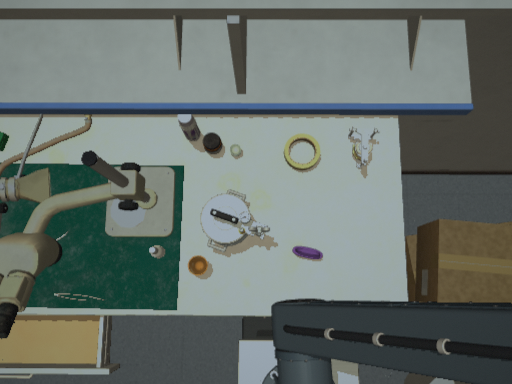

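View pics/scene0.png

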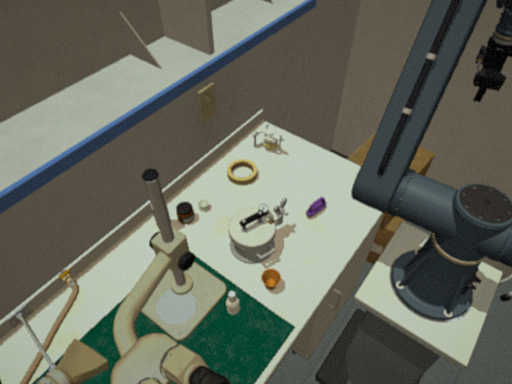

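```bash
python3 - <<'E'
from h import *
d=np.load('topd.npy'); P=cloud('top',d,np.ones_like(d,bool))
m=bot.camera_model('top');print(np.array(m['intrinsics']).tolist(),cam2w('top',[0,0,0]))
near=(abs(P[:,0]-.45)<.2)&(abs(P[:,1]-.18)<.2)
def fit(lo,hi,c0,rmax,n=''):
    Q=P[near&(P[:,2]>lo)&(P[:,2]<hi)]; Q=Q[np.hypot(*(Q[:,:2]-c0).T)<rmax]; 
    print(n,len(Q),Q.mean(0) if len(Q) else '', (Q.min(0),Q.max(0)) if len(Q) else ''); return Q
c0=np.array([.458,.195])
Q=fit(.086,.098,c0,.07,'top')
c,r=cv2.minEnclosingCircle(Q[:,:2].astype(np.float32));print('circ',c,r)
Q=fit(.12,.14,c0,.042,'handle'); print(cv2.minAreaRect(Q[:,:2].astype(np.float32)))
Q=fit(.108,.14,np.array([.433,.104]),.032,'nut');print(cv2.minAreaRect(Q[:,:2].astype(np.float32)))
Q=fit(.116,.13,np.array([.465,.141]),.02,'gauge');print(cv2.minEnclosingCircle(Q[:,:2].astype(np.float32)))
E
```

```text
[[446.5359032013018, 0.0, 259.65951829927815], [0.0, 446.5359032013018, 198.8709314397661], [0.0, 0.0, 1.0]] [0.30610018 0.09137604 1.24547815]
top 1557 [0.46382189 0.19645499 0.0922834 ] (array([0.40355604, 0.12619609, 0.08617703]), array([0.527522  , 0.257319  , 0.09783242]))
circ (0.4647589325904846, 0.1902923583984375) 0.06863488256931305
handle 186 [0.4669754  0.19142966 0.13145953] (array([0.44898318, 0.15777997, 0.12378477]), array([0.48408822, 0.22657701, 0.13709912]))
((0.4674270749092102, 0.1914735734462738), (0.07292459160089493, 0.015972085297107697), 70.17969512939453)
nut 75 [0.43564678 0.10451724 0.12529573] (array([0.43104221, 0.07712309, 0.10811502]), array([0.44153917, 0.13018858, 0.1350918 ]))
((0.4362286925315857, 0.10361775755882263), (0.05318330228328705, 0.009117741137742996), 88.21370697021484)
gauge 109 [0.46674645 0.14043968 0.12106806] (array([0.45216535, 0.12552965, 0.11628154]), array([0.48083667, 0.15817238, 0.12562382]))
((0.46618378162384033, 0.14317572116851807), 0.01783747598528862)
```

The top view shows the pot at about pixel (225,218), its black handle at (224,216), the nut at (262,230), and the purple brush at (307,252). A yellow ring is at (302,151), the articulator at (362,147), the cup at (198,266) and the bottle at (157,252). The scene view agrees with this layout.

```bash
python3 - <<'E'
from h import *
d=np.load('topd.npy'); P=cloud('top',d,np.ones_like(d,bool))
def z(c,r,lo): 
    Q=P[(np.hypot(*(P[:,:2]-c).T)<r)&(P[:,2]>lo)]; print(c,len(Q),np.percentile(Q[:,2],[10,50,75,90]),Q[:,:2].mean(0))
z([.436,.104],.03,.12);z([.467,.1915],.04,.12)
# height map 2cm
g=np.zeros((60,70))
ix=((P[:,0]-.2)/.01).astype(int);iy=((P[:,1]+.35)/.01).astype(int)
ok=(ix>=0)&(ix<60)&(iy>=0)&(iy<70)&(P[:,2]<.8)
np.maximum.at(g,(ix[ok],iy[ok]),P[ok,2])
print('rows x .80->.20 , cols y .35 -> -.35, height cm')
for i in range(58,-1,-2): print('%.2f'%(.2+.01*i),' '.join('%2d'%round(100*g[i:i+2,j:j+2].max()) for j in range(68,-1,-2)))
E
```

```text
[0.436, 0.104] 59 [0.12195799 0.1282544  0.13066415 0.13203172] [0.43579407 0.10334816]
[0.467, 0.1915] 190 [0.12784153 0.1316537  0.13314344 0.13423906] [0.4669554  0.19062839]
rows x .80->.20 , cols y .35 -> -.35, height cm
0.78  0  0  0  0  0  0  0  1  1  1  1  1  1  0  0  1  1  1  1  1  1  1  0  1  0  1  1  0  1  1  1  0 48 48 48
0.76 54 54 54 54 54 54 54 54 54 54  1 54 54 54 54 54 54 54 54 54 54 54 54 54 54 54 54 54 54 54 54  1  1  0  0
0.74 54 54 54 54 54 57 54 54 54 54  0 54 54 54 54 54 54 54 54 54 53 54 54 54 54 57 54 54 54 54 54  0  0  0  0
0.72 53 53 53 53 53 59 53 53 53 53  1 58 53 53 53 53 53 53 53 53 53 53 53 53 53 59 53 53 53 53 53  1  1  0  0
0.70 53 53 53 53 53 58 53 53 53 53  1 61 53 53 53 53 53 53 53 53 53 53 53 53 53 58 53 53 53 53 53  1  1  0  0
0.68 53 53 53 53 53 56 53 53 53 53 53 64 53 53 53 53 53 53 53 53 53 53 53 53 53 56 53 53 53 53 53  0  1  0  0
0.66 53 53 53 53 53 54 53 53 53 53 53 69 53 53 53 53 53 53 53 53 53 53 53 53 53 54 53 53 53 53 53  0  0  0  0
0.64 76 76 76 76 76 76 76 76 76 76 76 76 76 76 76 76 76 76 76 76 76 76 76 76 76 76 76 76 53 53 53  0  0 
[... 1725 characters left out ...]
1  1  0  1  1  1  1  1  1  1  1  1  0  0
0.30  1  1  1  1  1  1  1  1  1  1  1  1  1  0  1  1  0  1  1  1  0  1  1  1  1  1  1  1  1  1  1  1  1  0  0
0.28  1  1  1  0  0  1  1  1  1  0  0  0  1  1  1  1  1  1  1  1  0  0  0  0  0  0  0  1  0 64  0  1  1  0  0
0.26  1  1  0  1  0  0  0  1  0  0  1  1  0  0 32 36 39 43 46 50 53 57 60 63 66 70 73 72 67 64  1  1  1  0  0
0.24  1  1  0  1  1  1  1  1  0  1  1  1  1 30 33 37 40 43 47 50 53 57 60 63 66 70 73  0  0  1  0  0  0  0  0
0.22  1  1  0  1  1  1  0  0  1  1  1  0  0 30 34 39 43 46 50 53 57 60 63 67 69 73 74  0  0  0  0  0  0  0  0
0.20  0  0  0  1  0  1  1  0  1  0  0  0  0 30 36 40 43 46 49 53 56 59 62 65 66 69 72  0  0  0  0  0  0  0  0
```

Request:
move_arm(increments=[{"xyz":[34,-18,0],"roll":0,"grip":30},{"xyz":[34,-18,0],"roll":0,"grip":30},{"xyz":[34,-18,0],"roll":0,"grip":30},{"xyz":[34,-18,0],"roll":0,"grip":30},{"xyz":[34,-18,0],"roll":0,"grip":30}])

```text
time_s: 1.72
position: [0.2932, -0.4781, 0.2226]
tcp_rot: [[0.972, 0.237, 0.0], [0.237, -0.972, -0.0], [0.0, 0.0, -1.0]]
force: [0.6, -0.1, -0.1]
opening: 0.708
grasp_force: 0.0
```

Request:
move_arm(increments=[{"xyz":[34,-18,0],"roll":0,"grip":30},{"xyz":[34,-18,0],"roll":0,"grip":30},{"xyz":[34,-18,0],"roll":0,"grip":30},{"xyz":[34,-18,0],"roll":0,"grip":30},{"xyz":[34,-18,0],"roll":0,"grip":30}])

```text
time_s: 2.13
position: [0.4372, -0.3501, 0.2228]
tcp_rot: [[0.971, 0.237, 0.0], [0.237, -0.971, -0.0], [0.0, 0.0, -1.0]]
force: [0.4, -0.8, 0.4]
opening: 0.344
grasp_force: 0.0
```

Request:
move_arm(increments=[{"xyz":[9,-36,0],"roll":0,"grip":30},{"xyz":[9,-36,0],"roll":0,"grip":30},{"xyz":[9,-36,0],"roll":0,"grip":30},{"xyz":[9,-36,0],"roll":0,"grip":30},{"xyz":[9,-36,0],"roll":0,"grip":30}])

```text
time_s: 2.55
position: [0.4368, -0.1643, 0.2227]
tcp_rot: [[0.971, 0.237, 0.0], [0.237, -0.971, -0.0], [0.0, 0.0, -1.0]]
force: [1.1, 1.3, 0.7]
opening: 0.303
grasp_force: 0.0
```

Request:
move_arm(increments=[{"xyz":[9,-36,0],"roll":0,"grip":30},{"xyz":[9,-36,0],"roll":0,"grip":30},{"xyz":[9,-36,0],"roll":0,"grip":30},{"xyz":[9,-36,0],"roll":0,"grip":30},{"xyz":[9,-36,0],"roll":0,"grip":30}])

```text
time_s: 2.97
position: [0.4378, 0.0212, 0.2229]
tcp_rot: [[0.971, 0.237, 0.001], [0.237, -0.971, -0.0], [0.001, 0.0, -1.0]]
force: [-0.4, 0.1, 0.2]
opening: 0.298
grasp_force: 0.0
```

Request:
move_arm(increments=[{"xyz":[0,0,0],"roll":-0.12,"grip":30},{"xyz":[0,0,0],"roll":-0.12,"grip":30},{"xyz":[0,0,0],"roll":-0.12,"grip":30},{"xyz":[0,0,0],"roll":-0.12,"grip":30},{"xyz":[0,0,0],"roll":-0.12,"grip":30}])

```text
time_s: 3.38
position: [0.4381, 0.0198, 0.2228]
tcp_rot: [[0.663, 0.749, 0.001], [0.749, -0.663, -0.0], [0.0, 0.001, -1.0]]
force: [-0.3, -0.5, -0.1]
opening: 0.296
grasp_force: 0.0
```

Request:
move_arm(increments=[{"xyz":[0,0,0],"roll":-0.12,"grip":30},{"xyz":[0,0,0],"roll":-0.12,"grip":30},{"xyz":[0,0,0],"roll":-0.12,"grip":30},{"xyz":[0,0,0],"roll":-0.12,"grip":30},{"xyz":[0,0,0],"roll":-0.12,"grip":30}])

```text
time_s: 3.8
position: [0.438, 0.0196, 0.2227]
tcp_rot: [[0.125, 0.992, 0.001], [0.992, -0.125, -0.0], [-0.0, 0.001, -1.0]]
force: [-0.0, 0.3, 0.1]
opening: 0.298
grasp_force: 0.0
```

```bash
python3 - <<'E'
from h import *
st=bot.read_state(); im,d=bot.capture('wrist'); cv2.imwrite('pics/w0.png',cv2.cvtColor(im,cv2.COLOR_RGB2BGR))
m=bot.camera_model('wrist');print(np.round(m['tool_from_camera'],3).tolist(),m['intrinsics'])
for l in ['nut_grip','wing_nut','lid_handle','gauge','air_nipple']:
    r=bot.spot_in(l,'wrist');print(l,[(round(x['conf'],2),np.round(cam2w('wrist',x['at'],st),4).tolist()) for x in r[:2]])
# full cloud (equidistant), depth along axis
K=np.array(m['intrinsics']);v,u=np.mgrid[:384,:512];x=(u-K[0,2])/K[0,0];y=(v-K[1,2])/K[1,1];r=np.hypot(x,y)+1e-9
t=np.tan(np.minimum(r,1.4))/r; C=np.stack([x*t*d,y*t*d,d],-1)
T=np.array(m['tool_from_camera']);W=(C@T[:3,:3].T+T[:3,3])@np.array(st['tcp_rot']).T+np.array(st['position'])
P=W[(d>0)&(r<1.3)]
for c,R,lo,hi in [([.436,.104],.031,.116,.14),([.467,.191],.042,.124,.14)]:
    Q=P[(np.hypot(*(P[:,:2]-c).T)<R)&(P[:,2]>lo)&(P[:,2]<hi)];print(len(Q),Q.mean(0),np.percentile(Q[:,2],[50,90]),cv2.minAreaRect(Q[:,:2].astype(np.float32)))
E
```

```text
[[0.001, -0.953, -0.302, 0.083], [1.0, 0.001, -0.0, 0.0], [0.001, -0.302, 0.953, -0.162], [0.0, 0.0, 0.0, 1.0]] [[297.31863964   0.         255.28670279]
 [  0.         297.31863964 190.72155839]
 [  0.           0.           1.        ]]
nut_grip [(0.73, [0.4367, 0.1032, 0.1183]), (0.65, [0.4615, 0.1576, 0.0971])]
wing_nut [(0.8, [0.4368, 0.101, 0.1171])]
lid_handle [(0.93, [0.4602, 0.1643, 0.0904])]
gauge [(0.95, [0.4638, 0.1394, 0.1207])]
air_nipple [(0.51, [0.4301, 0.1482, 0.1174])]
504 [0.43551973 0.10352098 0.12723368] [0.12874672 0.13116328] ((0.4353625774383545, 0.10376642644405365), (0.05360126495361328, 0.009204210713505745), 88.6827621459961)
691 [0.46025096 0.17233151 0.13095169] [0.1312274  0.13265805] ((0.4605889916419983, 0.17401280999183655), (0.03590237349271774, 0.016250038519501686), 71.44120788574219)
```

View pics/w0.png

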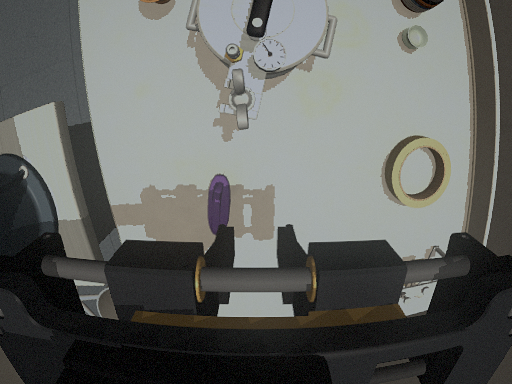

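Request:
move_arm(increments=[{"xyz":[0,0,0],"roll":-0.1,"grip":30},{"xyz":[28,-1.5,0],"roll":0,"grip":30},{"xyz":[28,-1.5,0],"roll":0,"grip":30},{"xyz":[28,-1.5,0],"roll":0,"grip":30},{"xyz":[0,0,0],"roll":0,"grip":30}])

```text
time_s: 4.52
position: [0.4354, 0.1071, 0.2226]
tcp_rot: [[0.029, 1.0, -0.0], [1.0, -0.029, 0.002], [0.002, -0.0, -1.0]]
force: [0.4, 0.1, 0.4]
opening: 0.299
grasp_force: 0.0
```

Request:
move_arm(increments=[{"xyz":[0,0,25],"roll":0,"grip":30},{"xyz":[0,0,25],"roll":0,"grip":30},{"xyz":[0,0,20],"roll":0,"grip":30},{"xyz":[0,0,5],"roll":0,"grip":30},{"xyz":[0,0,0],"roll":0,"grip":30}])

```text
time_s: 4.93
position: [0.435, 0.1033, 0.1464]
tcp_rot: [[0.032, 0.999, -0.004], [0.999, -0.032, -0.0], [-0.0, -0.004, -1.0]]
force: [0.2, -0.7, -0.6]
opening: 0.3
grasp_force: 0.0
```

Request:
move_arm(increments=[{"xyz":[0.3,0.5,15],"roll":0,"grip":30},{"xyz":[0,0,15],"roll":0,"grip":30},{"xyz":[0,0,9],"roll":0,"grip":30},{"xyz":[0,0,0],"roll":0,"grip":30},{"xyz":[0,0,0],"roll":0,"grip":30}])

```text
time_s: 5.35
position: [0.4373, 0.1037, 0.1093]
tcp_rot: [[0.032, 1.0, 0.001], [1.0, -0.032, -0.0], [-0.0, 0.001, -1.0]]
force: [0.7, 0.1, 0.3]
opening: 0.302
grasp_force: 0.0
```

Request:
move_arm(increments=[{"xyz":[0,0,0],"roll":0,"grip":0},{"xyz":[0,0,0],"roll":0,"grip":0},{"xyz":[0,0,0],"roll":0,"grip":0},{"xyz":[0,0,0],"roll":0,"grip":0},{"xyz":[0,0,0],"roll":0,"grip":0}])

```text
time_s: 5.77
position: [0.4355, 0.104, 0.109]
tcp_rot: [[0.031, 1.0, -0.002], [1.0, -0.031, -0.0], [-0.0, -0.002, -1.0]]
force: [-3.4, -1.4, 6.7]
opening: 0.102
grasp_force: 30.0
```

Request:
move_arm(increments=[{"xyz":[0,0,-0.2],"roll":-0.12,"grip":0},{"xyz":[0,0,-0.2],"roll":-0.12,"grip":0},{"xyz":[0,0,-0.2],"roll":-0.12,"grip":0},{"xyz":[0,0,-0.2],"roll":-0.12,"grip":0},{"xyz":[0,0,-0.2],"roll":-0.12,"grip":0}])

```text
time_s: 6.18
position: [0.4359, 0.1041, 0.11]
tcp_rot: [[-0.543, 0.84, -0.001], [0.84, 0.543, 0.0], [0.001, -0.0, -1.0]]
force: [-2.2, 1.3, 5.9]
opening: 0.097
grasp_force: 30.0
```

Request:
move_arm(increments=[{"xyz":[0,0,-0.2],"roll":-0.12,"grip":0},{"xyz":[0,0,-0.2],"roll":-0.12,"grip":0},{"xyz":[0,0,-0.2],"roll":-0.12,"grip":0},{"xyz":[0,0,-0.2],"roll":-0.12,"grip":0},{"xyz":[0,0,-0.2],"roll":-0.12,"grip":0}])

```text
time_s: 6.6
position: [0.4363, 0.1044, 0.111]
tcp_rot: [[-0.922, 0.387, -0.0], [0.387, 0.922, 0.001], [0.0, 0.001, -1.0]]
force: [-2.2, 2.8, 3.8]
opening: 0.098
grasp_force: 30.0
```

Request:
move_arm(increments=[{"xyz":[0,0,-0.2],"roll":-0.12,"grip":0},{"xyz":[0,0,-0.2],"roll":-0.12,"grip":0},{"xyz":[0,0,-0.2],"roll":-0.12,"grip":0},{"xyz":[0,0,-0.2],"roll":-0.12,"grip":0},{"xyz":[0,0,-0.2],"roll":-0.12,"grip":0}])

```text
time_s: 7.02
position: [0.4363, 0.1049, 0.1119]
tcp_rot: [[-0.98, -0.201, 0.0], [-0.201, 0.98, 0.002], [-0.0, 0.002, -1.0]]
force: [-1.1, 4.3, 3.4]
opening: 0.1
grasp_force: 30.0
```

Request:
move_arm(increments=[{"xyz":[0,0,-0.2],"roll":-0.12,"grip":0},{"xyz":[0,0,-0.2],"roll":-0.12,"grip":0},{"xyz":[0,0,-0.2],"roll":-0.12,"grip":0},{"xyz":[0,0,-0.2],"roll":-0.12,"grip":0},{"xyz":[0,0,-0.2],"roll":-0.12,"grip":0}])

```text
time_s: 7.43
position: [0.436, 0.1053, 0.1129]
tcp_rot: [[-0.695, -0.719, -0.0], [-0.719, 0.695, 0.002], [-0.001, 0.002, -1.0]]
force: [-3.3, 5.7, 3.2]
opening: 0.092
grasp_force: 30.0
```

Request:
move_arm(increments=[{"xyz":[0,0,0],"roll":0,"grip":0},{"xyz":[0,0,0],"roll":0,"grip":30},{"xyz":[0,0,0],"roll":0,"grip":30},{"xyz":[0,0,0],"roll":0,"grip":30},{"xyz":[0,0,0],"roll":0,"grip":30}])

```text
time_s: 7.85
position: [0.437, 0.1038, 0.1126]
tcp_rot: [[-0.698, -0.716, 0.001], [-0.716, 0.698, -0.0], [-0.0, -0.001, -1.0]]
force: [0.7, -0.5, -0.3]
opening: 0.275
grasp_force: 0.0
```

Request:
move_arm(increments=[{"xyz":[0,0,-12],"roll":0,"grip":30},{"xyz":[0,0,-23],"roll":0,"grip":30},{"xyz":[0,0,0],"roll":0.02,"grip":30},{"xyz":[0,0,0],"roll":0.12,"grip":30},{"xyz":[0,0,0],"roll":0.12,"grip":30}])

```text
time_s: 8.27
position: [0.4369, 0.1038, 0.1477]
tcp_rot: [[-0.862, -0.507, 0.001], [-0.507, 0.862, -0.0], [-0.001, -0.001, -1.0]]
force: [0.0, 0.4, 0.5]
opening: 0.298
grasp_force: 0.0
```

Request:
move_arm(increments=[{"xyz":[0,0,0],"roll":0.12,"grip":30},{"xyz":[0,0,0],"roll":0.12,"grip":30},{"xyz":[0,0,0],"roll":0.12,"grip":30},{"xyz":[0,0,0],"roll":0.12,"grip":30},{"xyz":[0,0,0],"roll":0.12,"grip":30}])

```text
time_s: 8.68
position: [0.4365, 0.1038, 0.1471]
tcp_rot: [[-0.998, 0.069, -0.0], [0.069, 0.998, -0.0], [0.0, -0.0, -1.0]]
force: [0.6, -0.2, 0.6]
opening: 0.304
grasp_force: 0.0
```

Request:
move_arm(increments=[{"xyz":[0,0,0],"roll":0.12,"grip":30},{"xyz":[0,0,0],"roll":0.12,"grip":30},{"xyz":[0,0,0],"roll":0.12,"grip":30},{"xyz":[0,0,0],"roll":0.12,"grip":30},{"xyz":[0,0,0],"roll":0.12,"grip":30}])

```text
time_s: 9.1
position: [0.4365, 0.1038, 0.147]
tcp_rot: [[-0.785, 0.62, -0.0], [0.62, 0.785, -0.0], [0.0, -0.0, -1.0]]
force: [0.1, 0.8, -0.3]
opening: 0.299
grasp_force: 0.0
```

Request:
move_arm(increments=[{"xyz":[0,0,0],"roll":0.12,"grip":30},{"xyz":[0,0,0],"roll":0.12,"grip":30},{"xyz":[0,0,0],"roll":0.12,"grip":30},{"xyz":[0,0,0],"roll":0.12,"grip":30},{"xyz":[0,0,0],"roll":0.12,"grip":30}])

```text
time_s: 9.52
position: [0.4365, 0.1038, 0.147]
tcp_rot: [[-0.298, 0.955, -0.0], [0.955, 0.298, -0.0], [-0.0, -0.0, -1.0]]
force: [-0.4, 0.8, -0.7]
opening: 0.302
grasp_force: 0.0
```

Request:
move_arm(increments=[{"xyz":[0,0,0],"roll":0.12,"grip":30},{"xyz":[0,0,0],"roll":0.12,"grip":30},{"xyz":[0,0,0],"roll":0.12,"grip":30},{"xyz":[0,0,0],"roll":0.12,"grip":30},{"xyz":[0,0,0],"roll":0.12,"grip":30}])

```text
time_s: 9.93
position: [0.4365, 0.1038, 0.1471]
tcp_rot: [[0.293, 0.956, -0.0], [0.956, -0.293, -0.0], [-0.0, -0.0, -1.0]]
force: [0.5, -0.2, -1.0]
opening: 0.299
grasp_force: 0.0
```

Request:
move_arm(increments=[{"xyz":[0,0,0],"roll":0.12,"grip":30},{"xyz":[0,0,0],"roll":0.12,"grip":30},{"xyz":[0,0,0],"roll":0.12,"grip":30},{"xyz":[0,0,0],"roll":0.12,"grip":30},{"xyz":[0,0,0],"roll":0,"grip":30}])

```text
time_s: 10.35
position: [0.4365, 0.1038, 0.1471]
tcp_rot: [[0.699, 0.715, -0.0], [0.715, -0.699, -0.0], [-0.0, -0.0, -1.0]]
force: [-0.3, 0.7, 0.2]
opening: 0.303
grasp_force: 0.0
```

Request:
move_arm(increments=[{"xyz":[0,0,20],"roll":0,"grip":30},{"xyz":[0,0,14],"roll":0,"grip":30},{"xyz":[0,0,0],"roll":0,"grip":0},{"xyz":[0,0,0],"roll":0,"grip":0},{"xyz":[0,0,0],"roll":0,"grip":0}])

```text
time_s: 10.77
position: [0.4368, 0.1039, 0.1138]
tcp_rot: [[0.696, 0.718, 0.0], [0.718, -0.696, -0.0], [0.0, 0.0, -1.0]]
force: [0.7, -0.3, 0.3]
opening: 0.157
grasp_force: 0.0
```

Request:
move_arm(increments=[{"xyz":[0,0,0],"roll":0,"grip":0},{"xyz":[0,0,0],"roll":0,"grip":0},{"xyz":[0,0,-0.2],"roll":-0.12,"grip":0},{"xyz":[0,0,-0.2],"roll":-0.12,"grip":0},{"xyz":[0,0,-0.2],"roll":-0.12,"grip":0}])

```text
time_s: 11.18
position: [0.4356, 0.1049, 0.1145]
tcp_rot: [[0.395, 0.919, -0.001], [0.919, -0.395, 0.002], [0.001, -0.002, -1.0]]
force: [-1.8, 6.1, -2.7]
opening: 0.097
grasp_force: 30.0
```

Request:
move_arm(increments=[{"xyz":[0,0,-0.2],"roll":-0.12,"grip":0},{"xyz":[0,0,-0.2],"roll":-0.12,"grip":0},{"xyz":[0,0,-0.2],"roll":-0.12,"grip":0},{"xyz":[0,0,-0.2],"roll":-0.12,"grip":0},{"xyz":[0,0,-0.2],"roll":-0.12,"grip":0}])

```text
time_s: 11.6
position: [0.4354, 0.105, 0.1155]
tcp_rot: [[-0.193, 0.981, -0.001], [0.981, 0.193, 0.002], [0.002, -0.001, -1.0]]
force: [-0.9, 4.9, -1.5]
opening: 0.1
grasp_force: 30.0
```

Request:
move_arm(increments=[{"xyz":[0,0,-0.2],"roll":-0.12,"grip":0},{"xyz":[0,0,-0.2],"roll":-0.12,"grip":0},{"xyz":[0,0,-0.2],"roll":-0.12,"grip":0},{"xyz":[0,0,-0.2],"roll":-0.12,"grip":0},{"xyz":[0,0,-0.2],"roll":-0.12,"grip":0}])

```text
time_s: 12.02
position: [0.4353, 0.1049, 0.1164]
tcp_rot: [[-0.713, 0.701, -0.002], [0.701, 0.713, 0.002], [0.002, -0.0, -1.0]]
force: [-2.1, 3.3, -1.1]
opening: 0.099
grasp_force: 30.0
```

Request:
move_arm(increments=[{"xyz":[0,0,-0.2],"roll":-0.12,"grip":0},{"xyz":[0,0,-0.2],"roll":-0.12,"grip":0},{"xyz":[0,0,-0.2],"roll":-0.12,"grip":0},{"xyz":[0,0,0],"roll":0,"grip":0},{"xyz":[0,0,0],"roll":0,"grip":0}])

```text
time_s: 12.43
position: [0.4352, 0.1048, 0.117]
tcp_rot: [[-0.911, 0.411, -0.002], [0.411, 0.911, 0.001], [0.002, 0.0, -1.0]]
force: [-2.2, 5.4, -0.8]
opening: 0.099
grasp_force: 30.0
```

Request:
move_arm(increments=[{"xyz":[0,0,0],"roll":0,"grip":30},{"xyz":[0,0,0],"roll":0,"grip":30},{"xyz":[0,0,0],"roll":0,"grip":30},{"xyz":[0,0,-20],"roll":0,"grip":30},{"xyz":[0,0,-40],"roll":0,"grip":30}])

```text
time_s: 12.85
position: [0.4342, 0.1035, 0.1746]
tcp_rot: [[-0.912, 0.41, -0.009], [0.41, 0.912, -0.0], [0.008, -0.004, -1.0]]
force: [0.9, -0.1, -1.0]
opening: 0.29
grasp_force: 0.0
```

Request:
move_arm(increments=[{"xyz":[0,0,-40],"roll":0,"grip":45},{"xyz":[0,0,0],"roll":0.12,"grip":45},{"xyz":[0,0,0],"roll":0.12,"grip":45},{"xyz":[0,0,0],"roll":0.12,"grip":45},{"xyz":[0,0,0],"roll":0.12,"grip":45}])

```text
time_s: 13.27
position: [0.4372, 0.1036, 0.2176]
tcp_rot: [[-0.615, 0.789, 0.003], [0.789, 0.615, -0.001], [-0.002, 0.002, -1.0]]
force: [-0.3, -0.2, -0.0]
opening: 0.442
grasp_force: 0.0
```

Request:
move_arm(increments=[{"xyz":[0,0,0],"roll":0.12,"grip":45},{"xyz":[0,0,0],"roll":0.12,"grip":45},{"xyz":[0,0,0],"roll":0.12,"grip":45},{"xyz":[0,0,0],"roll":0.12,"grip":45},{"xyz":[0,0,0],"roll":0.12,"grip":45}])

```text
time_s: 13.68
position: [0.437, 0.1036, 0.2171]
tcp_rot: [[-0.062, 0.998, 0.001], [0.998, 0.062, -0.001], [-0.001, 0.001, -1.0]]
force: [-0.8, 1.2, 0.3]
opening: 0.455
grasp_force: 0.0
```

Request:
move_arm(increments=[{"xyz":[0,0,0],"roll":0.12,"grip":45},{"xyz":[0,0,0],"roll":0.12,"grip":45},{"xyz":[0,0,0],"roll":0.12,"grip":45},{"xyz":[0,0,0],"roll":0.05,"grip":45},{"xyz":[0,0,0],"roll":0,"grip":45}])

```text
time_s: 14.1
position: [0.437, 0.1036, 0.2171]
tcp_rot: [[0.336, 0.942, 0.001], [0.942, -0.336, -0.0], [-0.0, 0.001, -1.0]]
force: [-0.3, -0.4, 0.3]
opening: 0.452
grasp_force: 0.0
```

```bash
cat >> h.py <<'E'
def wcloud():
    st=bot.read_state(); im,d=bot.capture('wrist'); m=bot.camera_model('wrist')
    K=np.array(m['intrinsics']);v,u=np.mgrid[:384,:512];x=(u-K[0,2])/K[0,0];y=(v-K[1,2])/K[1,1];r=np.hypot(x,y)+1e-9
    t=np.tan(np.minimum(r,1.4))/r; C=np.stack([x*t*d,y*t*d,d],-1)
    T=np.array(m['tool_from_camera']);W=(C@T[:3,:3].T+T[:3,3])@np.array(st['tcp_rot']).T+np.array(st['position'])
    return im,W[(d>0)&(r<1.3)],st
def rect(P,c,R,lo,hi):
    Q=P[(np.hypot(*(P[:,:2]-c).T)<R)&(P[:,2]>lo)&(P[:,2]<hi)]
    print(len(Q),np.percentile(Q[:,2],[50,90]) if len(Q) else '',cv2.minAreaRect(Q[:,:2].astype(np.float32)) if len(Q) else '')
E
python3 - <<'E'
from h import *
im,P,st=wcloud(); cv2.imwrite('pics/w1.png',cv2.cvtColor(im,cv2.COLOR_RGB2BGR)); print(st['position'],st['tcp_rot'])
rect(P,[.436,.104],.031,.116,.15); rect(P,[.467,.191],.042,.125,.14)
E
```

```text
[0.43702032 0.10360382 0.21710516] [[ 3.35970558e-01  9.41871576e-01  1.31111435e-03]
 [ 9.41872488e-01 -3.35970224e-01 -4.73749023e-04]
 [-5.71535466e-06  1.39406826e-03 -9.99999028e-01]]
714 [0.13283986 0.13762139] ((0.4358382225036621, 0.10435769706964493), (0.009164080023765564, 0.05335912108421326), 66.31302642822266)
1623 [0.13150876 0.13286312] ((0.46684402227401733, 0.19268593192100525), (0.07269658893346786, 0.015899207442998886), 70.49788665771484)
```

View pics/w1.png

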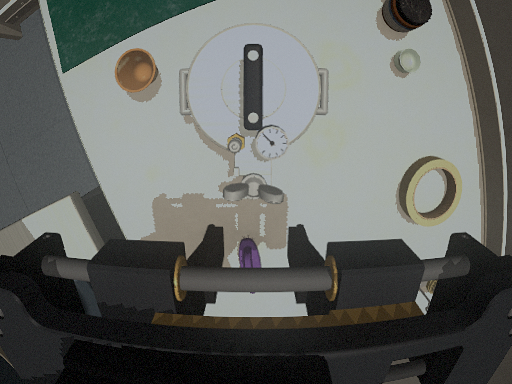

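Request:
move_arm(increments=[{"xyz":[31.3,-0.5,0],"roll":0,"grip":45},{"xyz":[31.3,-0.5,0],"roll":0,"grip":45},{"xyz":[31.3,-0.5,0],"roll":0,"grip":45},{"xyz":[0,0,0],"roll":0,"grip":45},{"xyz":[0,0,30],"roll":0,"grip":45}])

```text
time_s: 14.57
position: [0.4717, 0.1951, 0.1909]
tcp_rot: [[0.33, 0.944, 0.014], [0.944, -0.33, 0.002], [0.007, 0.012, -1.0]]
force: [1.1, -0.8, -0.7]
opening: 0.451
grasp_force: 0.0
```

Request:
move_arm(increments=[{"xyz":[0,0,30],"roll":0,"grip":45},{"xyz":[0,0,25],"roll":0,"grip":45},{"xyz":[0,0,15],"roll":0,"grip":45},{"xyz":[0,0,10],"roll":0,"grip":45},{"xyz":[0,0,0],"roll":0,"grip":45}])

```text
time_s: 14.98
position: [0.4653, 0.1923, 0.105]
tcp_rot: [[0.334, 0.943, -0.004], [0.943, -0.334, -0.001], [-0.002, -0.003, -1.0]]
force: [0.2, 0.3, 0.1]
opening: 0.451
grasp_force: 0.0
```

Request:
move_arm(increments=[{"xyz":[0,0,0],"roll":0,"grip":0},{"xyz":[0,0,0],"roll":0,"grip":0},{"xyz":[0,0,0],"roll":0,"grip":0},{"xyz":[0,0,0],"roll":0,"grip":0},{"xyz":[0,0,0],"roll":0,"grip":0}])

```text
time_s: 15.4
position: [0.467, 0.1931, 0.1077]
tcp_rot: [[0.334, 0.942, 0.002], [0.942, -0.334, 0.0], [0.001, 0.002, -1.0]]
force: [-0.0, -0.4, 5.7]
opening: 0.184
grasp_force: 30.0
```

Request:
move_arm(increments=[{"xyz":[0,0,0],"roll":-0.08,"grip":0},{"xyz":[0,0,0],"roll":-0.08,"grip":0},{"xyz":[0,0,0],"roll":-0.08,"grip":0},{"xyz":[0,0,0],"roll":-0.08,"grip":0},{"xyz":[0,0,0],"roll":-0.08,"grip":0}])

```text
time_s: 15.82
position: [0.4666, 0.1928, 0.1077]
tcp_rot: [[-0.062, 0.998, 0.001], [0.998, 0.062, 0.0], [0.0, 0.001, -1.0]]
force: [-1.0, -0.4, 3.7]
opening: 0.179
grasp_force: 30.1
```

Request:
move_arm(increments=[{"xyz":[0,0,0],"roll":-0.08,"grip":0},{"xyz":[0,0,0],"roll":-0.08,"grip":0},{"xyz":[0,0,0],"roll":-0.08,"grip":0},{"xyz":[0,0,0],"roll":-0.1,"grip":0},{"xyz":[0,0,0],"roll":0,"grip":0}])

```text
time_s: 16.23
position: [0.467, 0.1927, 0.1077]
tcp_rot: [[-0.391, 0.921, 0.002], [0.921, 0.391, -0.0], [-0.001, 0.001, -1.0]]
force: [0.1, -1.3, 4.8]
opening: 0.179
grasp_force: 30.0
```

```bash
python3 - <<'E'
from h import *
im,d=bot.capture('scene'); st=bot.read_state(); print(st['force'],st['moment'],st['position'])
cv2.imwrite('pics/s1.png',cv2.cvtColor(cv2.resize(im[150:320,180:380],None,fx=3,fy=3),cv2.COLOR_RGB2BGR))
E
```

```text
[-0.52169363 -1.48800363  5.69459019] [-0.31666519  0.01841172  0.27461447] [0.46701063 0.19264368 0.10770544]
```

View pics/s1.png

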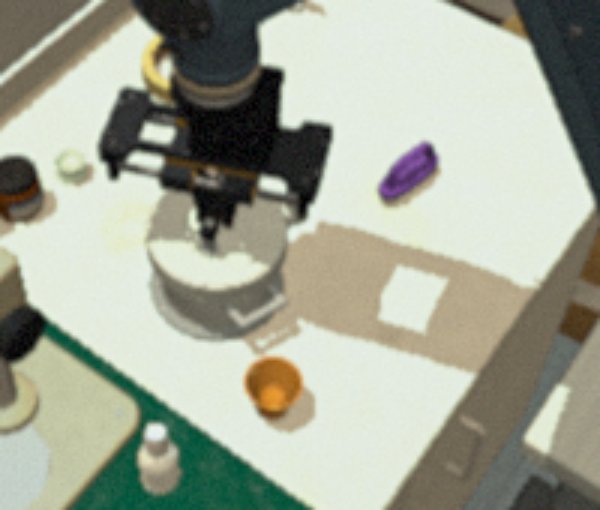

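Request:
move_arm(increments=[{"xyz":[0,0,-2],"roll":0,"grip":0},{"xyz":[0,0,-3],"roll":0,"grip":0},{"xyz":[0,0,-5],"roll":0,"grip":0},{"xyz":[0,0,0],"roll":0,"grip":0},{"xyz":[0,0,0],"roll":0,"grip":0}])

```text
time_s: 16.7
position: [0.4662, 0.1932, 0.1168]
tcp_rot: [[-0.388, 0.922, -0.001], [0.922, 0.388, 0.0], [0.0, -0.0, -1.0]]
force: [-0.2, 0.8, -7.1]
opening: 0.184
grasp_force: 30.0
```

Request:
move_arm(increments=[{"xyz":[0,0,-10],"roll":0,"grip":0},{"xyz":[0,0,-20],"roll":0,"grip":0},{"xyz":[0,0,-25],"roll":0,"grip":0},{"xyz":[0,0,-25],"roll":0,"grip":0},{"xyz":[0,0,-15],"roll":0,"grip":0}])

```text
time_s: 17.12
position: [0.4665, 0.1932, 0.2143]
tcp_rot: [[-0.388, 0.922, 0.001], [0.922, 0.388, 0.001], [-0.0, 0.002, -1.0]]
force: [0.2, -0.1, -4.8]
opening: 0.187
grasp_force: 30.0
```

Request:
move_arm(increments=[{"xyz":[-10,-4,0],"roll":0,"grip":0},{"xyz":[-20,-8,0],"roll":0,"grip":0},{"xyz":[-23,-9.5,0],"roll":0,"grip":0},{"xyz":[-23,-9.5,0],"roll":0,"grip":0},{"xyz":[-23,-9.5,0],"roll":0,"grip":0}])

```text
time_s: 17.53
position: [0.4657, 0.0846, 0.2107]
tcp_rot: [[-0.389, 0.921, -0.004], [0.921, 0.389, -0.0], [0.001, -0.003, -1.0]]
force: [0.4, -0.7, -6.2]
opening: 0.179
grasp_force: 30.0
```

Request:
move_arm(increments=[{"xyz":[-23,-9.5,0],"roll":0,"grip":0},{"xyz":[-23,-9.5,0],"roll":0,"grip":0},{"xyz":[-23,-9.5,0],"roll":0,"grip":0},{"xyz":[-23,-9.5,0],"roll":0,"grip":0},{"xyz":[-23,-9.5,0],"roll":0,"grip":0}])

```text
time_s: 17.95
position: [0.4665, -0.0397, 0.2106]
tcp_rot: [[-0.388, 0.922, -0.004], [0.922, 0.388, 0.001], [0.002, -0.003, -1.0]]
force: [0.5, 0.4, -5.3]
opening: 0.182
grasp_force: 30.0
```

Request:
move_arm(increments=[{"xyz":[-23,-9.5,0],"roll":0,"grip":0},{"xyz":[-23,-9.5,0],"roll":0,"grip":0},{"xyz":[-23,-9.5,0],"roll":0,"grip":0},{"xyz":[-23,-9.5,0],"roll":0,"grip":0},{"xyz":[-12,-5,0],"roll":0,"grip":0}])

```text
time_s: 18.37
position: [0.4682, -0.1538, 0.2108]
tcp_rot: [[-0.387, 0.922, -0.002], [0.922, 0.387, -0.001], [0.0, -0.002, -1.0]]
force: [0.9, 0.7, -5.9]
opening: 0.181
grasp_force: 30.0
```

```bash
python3 - <<'E'
from h import *
im,d=bot.capture('scene'); st=bot.read_state(); print(st['time_s'],st['force'],st['position'],st['opening'])
cv2.imwrite('pics/s2.png',cv2.cvtColor(cv2.resize(im[100:300,180:420],None,fx=3,fy=3),cv2.COLOR_RGB2BGR))
P=cloud('scene',d,np.ones_like(d,bool))
Q=P[(np.hypot(P[:,0]-.455,P[:,1]+.16)<.28)&(P[:,1]<.03)&(P[:,2]<.11)&(P[:,2]>.018)]
import collections
for k,n in sorted(collections.Counter(map(tuple,np.round(Q[:,:2]/.02).astype(int))).items()): print((round(k[0]*.02,2),round(k[1]*.02,2)),n,end=' ')
E
```

```text
18.4167 [ 1.01182722 -2.95647916 -6.06617101] [ 0.4688544  -0.15543455  0.21098042] 0.18172757727622135
(np.float64(0.36), np.float64(-0.06)) 5 (np.float64(0.36), np.float64(-0.04)) 7 (np.float64(0.36), np.float64(-0.02)) 4 (np.float64(0.38), np.float64(-0.06)) 19 (np.float64(0.38), np.float64(-0.04)) 49 (np.float64(0.38), np.float64(-0.02)) 53 (np.float64(0.38), np.float64(0.0)) 46 (np.float64(0.38), np.float64(0.02)) 6 (np.float64(0.4), np.float64(-0.04)) 1 (np.float64(0.4), np.float64(-0.02)) 2 (np.float64(0.4), np.float64(0.0)) 17 (np.float64(0.4), np.float64(0.02)) 4 (np.float64(0.62), np.float64(-0.18)) 25 (np.float64(0.62), np.float64(-0.04)) 7 (np.float64(0.62), np.float64(-0.02)) 21 (np.float64(0.62), np.float64(0.0)) 17 (np.float64(0.62), np.float64(0.02)) 6 (np.float64(0.64), np.float64(-0.2)) 2 (np.float64(0.64), np.float64(-0.18)) 54 (np.float64(0.64), np.float64(-0.16)) 7 (np.float64(0.64), np.float64(-0.06)) 8 (np.float64(0.64), np.float64(-0.04)) 14 (np.float64(0.64), np.float64(-0.02)) 3 (np.float64(0.64), np.float64(0.0)) 7 (np.float64(0.64), np.float64(0.02)) 28 (np.float64(0.66), np.float64(-0.2)) 4 (np.float64(0.66), np.float64(-0.18)) 38 (np.float64(0.66), np.float64(-0.16)) 56 (np.float64(0.66), np.float64(-0.06)) 16 (np.float64(0.66), np.float64(-0.04)) 4 (np.float64(0.66), np.float64(0.02)) 9 (np.float64(0.68), np.float64(-0.2)) 4 (np.float64(0.68), np.float64(-0.18)) 22 (np.float64(0.68), np.float64(-0.16)) 44 (np.float64(0.68), np.float64(-0.06)) 21 (np.float64(0.68), np.float64(-0.04)) 2 (np.float64(0.7), np.float64(-0.2)) 10 (np.float64(0.7), np.float64(-0.18)) 17 (np.float64(0.7), np.float64(-0.16)) 2 (np.float64(0.7), np.float64(-0.06)) 5 (np.float64(0.7), np.float64(-0.04)) 20 (np.float64(0.72), np.float64(-0.22)) 13 (np.float64(0.72), np.float64(-0.2)) 6 (np.float64(0.72), np.float64(-0.18)) 16 (np.float64(0.72), np.float64(-0.16)) 35 (np.float64(0.72), np.float64(-0.14)) 6
```

View pics/s2.png

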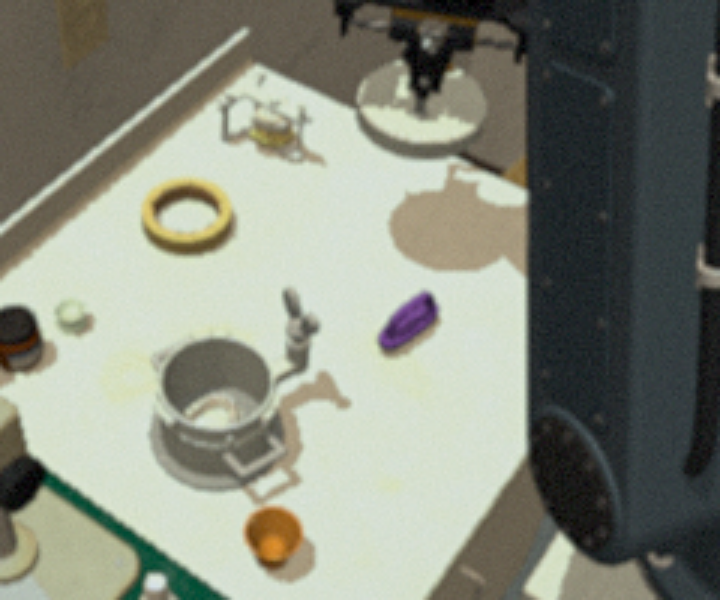

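Request:
move_arm(increments=[{"xyz":[0,0,15],"roll":0,"grip":0},{"xyz":[0,0,30],"roll":0,"grip":0},{"xyz":[0,0,35],"roll":0,"grip":0},{"xyz":[0,0,35],"roll":0,"grip":0},{"xyz":[0,0,25],"roll":0,"grip":0}])

```text
time_s: 18.83
position: [0.4672, -0.1495, 0.0691]
tcp_rot: [[-0.388, 0.922, -0.004], [0.922, 0.388, 0.003], [0.004, -0.003, -1.0]]
force: [-1.0, 0.0, -6.4]
opening: 0.18
grasp_force: 30.0
```

Request:
move_arm(increments=[{"xyz":[0,0,12],"roll":0,"grip":0},{"xyz":[0,0,6],"roll":0,"grip":0},{"xyz":[0,0,3],"roll":0,"grip":0},{"xyz":[0,0,0],"roll":0,"grip":0},{"xyz":[0,0,0],"roll":0,"grip":0}])

```text
time_s: 19.25
position: [0.4699, -0.1511, 0.0515]
tcp_rot: [[-0.389, 0.921, 0.001], [0.921, 0.389, -0.001], [-0.001, 0.001, -1.0]]
force: [-0.1, 0.5, -6.3]
opening: 0.179
grasp_force: 30.0
```

Request:
move_arm(increments=[{"xyz":[0,0,3],"roll":0,"grip":0},{"xyz":[0,0,2],"roll":0,"grip":0},{"xyz":[0,0,2],"roll":0,"grip":0},{"xyz":[0,0,1],"roll":0,"grip":0},{"xyz":[0,0,0],"roll":0,"grip":0}])

```text
time_s: 19.67
position: [0.4693, -0.1509, 0.0427]
tcp_rot: [[-0.388, 0.921, -0.0], [0.921, 0.388, 0.0], [0.0, -0.0, -1.0]]
force: [-0.4, 0.1, -6.6]
opening: 0.179
grasp_force: 30.0
```

Request:
move_arm(increments=[{"xyz":[0,0,1],"roll":0,"grip":0},{"xyz":[0,0,0],"roll":0,"grip":0},{"xyz":[0,0,0],"roll":0,"grip":0},{"xyz":[0,0,0],"roll":0,"grip":0},{"xyz":[0,0,0],"roll":0,"grip":0}])

```text
time_s: 20.08
position: [0.4694, -0.151, 0.0418]
tcp_rot: [[-0.388, 0.921, 0.0], [0.921, 0.388, -0.0], [-0.0, 0.0, -1.0]]
force: [0.2, -0.1, -5.1]
opening: 0.181
grasp_force: 30.0
```

Request:
move_arm(increments=[{"xyz":[0,0,0.7],"roll":0,"grip":0},{"xyz":[0,0,0],"roll":0,"grip":0},{"xyz":[0,0,0],"roll":0,"grip":0}])

```text
time_s: 20.33
position: [0.4695, -0.151, 0.0417]
tcp_rot: [[-0.389, 0.921, 0.001], [0.921, 0.389, -0.0], [-0.001, 0.0, -1.0]]
force: [-0.9, 0.8, 4.7]
opening: 0.18
grasp_force: 30.0
```

Request:
move_arm(increments=[{"xyz":[0,0,0],"roll":0,"grip":45},{"xyz":[0,0,0],"roll":0,"grip":45},{"xyz":[0,0,0],"roll":0,"grip":45},{"xyz":[0,0,0],"roll":0,"grip":45},{"xyz":[0,0,0],"roll":0,"grip":45}])

```text
time_s: 20.75
position: [0.4695, -0.1511, 0.041]
tcp_rot: [[-0.389, 0.921, 0.0], [0.921, 0.389, -0.0], [-0.0, 0.0, -1.0]]
force: [-0.4, 0.3, -0.8]
opening: 0.422
grasp_force: 0.0
```

Request:
move_arm(increments=[{"xyz":[0,0,-10],"roll":0,"grip":45},{"xyz":[0,0,-30],"roll":0,"grip":45},{"xyz":[0,0,-40],"roll":0,"grip":45},{"xyz":[0,0,-40],"roll":0,"grip":45},{"xyz":[0,0,-30],"roll":0,"grip":45}])

```text
time_s: 21.17
position: [0.4698, -0.1511, 0.1945]
tcp_rot: [[-0.389, 0.921, 0.003], [0.921, 0.389, -0.001], [-0.002, 0.002, -1.0]]
force: [1.5, -0.8, 0.1]
opening: 0.447
grasp_force: 0.0
```

Request:
move_arm(increments=[{"xyz":[-20,0,-5],"roll":0,"grip":45},{"xyz":[-30,0,0],"roll":0,"grip":45},{"xyz":[-30,0,0],"roll":0,"grip":45},{"xyz":[0,0,0],"roll":0,"grip":45},{"xyz":[0,0,0],"roll":0,"grip":45}])

```text
time_s: 21.58
position: [0.5008, -0.226, 0.1967]
tcp_rot: [[-0.387, 0.922, 0.001], [0.922, 0.387, -0.001], [-0.001, 0.001, -1.0]]
force: [0.4, 0.7, -0.5]
opening: 0.447
grasp_force: 0.0
```

```bash
python3 - <<'E'
from h import *
im,P,st=wcloud(); cv2.imwrite('pics/w2.png',cv2.cvtColor(im,cv2.COLOR_RGB2BGR)); print(st['time_s'],st['position'],st['force'])
rect(P,[.469,-.151],.045,.055,.075); rect(P,[.436,.104],.031,.116,.15)
Q=P[(np.hypot(P[:,0]-.469,P[:,1]+.151)<.06)&(P[:,2]>.018)&(P[:,2]<.032)]
A=np.c_[Q[:,:2]-[.469,-.151],np.ones(len(Q))];print('plane',np.linalg.lstsq(A,Q[:,2],rcond=None)[0],len(Q))
E
```

```text
21.5833 [ 0.50082077 -0.22600432  0.19668778] [ 0.43462119  0.73189658 -0.51570006]
1224 [0.06547352 0.06684333] ((0.4710253179073334, -0.15420198440551758), (0.029073014855384827, 0.07978256791830063), 35.69594955444336)
0  
plane [ 0.00036965 -0.00295659  0.02614783] 7249
```

View pics/w2.png

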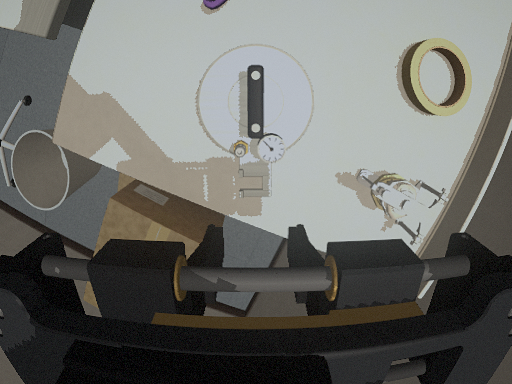

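The wrist view shows the lid upright and level on the bench, with its centre at (255,100) and its ear at (253,180). It is clear of the brush, ring and articulator, and the hand is free.

```bash
python3 -c "
from rig import bot
print(bot.hand_in())"
```

```text
the job is handed in; nothing more can be done
None
```

The pot is open and the job is handed in at about 22 s: the wing nut is backed off to about 4.6 rad, and the lid was turned about 42° anticlockwise, lifted off and set level, right way up, about 0.34 m to the robot's right of the pot, with the other things on the bench not touched.

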